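# Pop open the wide tea box and steady its lid

## Task

Press the release button on the wider of the two white boxes so that its sprung lid pops up, then rest a fingertip on the swaying lid until it has stopped moving. Take the finger away so that the lid is left standing open at its natural angle and still; leave the narrow box shut.

Things in the scene. Friction and masses are not known exactly. Their poses are not given: they have to be found in the camera images.
- wide_box: Fixed white box with a wooden lid: 100 deep, 120 wide, 80 high. A white ledge, 46 wide and 52 high, juts 55 towards the robot from the middle of its front and carries the button. Origin: centre of the box's underside (ledge not counted); x points to its back, y left, z up
- wide_box_button_top (a point): Centre of the top of its release button (dark steel, 26 x 26), 66 above the counter, 32 in front of the box's front face; x to the box's back, z up. It goes 9 straight down against a spring (5 N at the bottom), frees the lid after about 6 and comes back up by itself. The lid's swing is clear of a slim finger pressing here from above
- wide_box_lid_edge (a point): Middle of the front edge of its lid, on the outer face; moves with the lid. Lid 104 x 124 x 9, 300 g, outer face 90 above the counter when shut. The hinge axis is level, along the box's back rim, 100 behind and 10 below this point when shut. x runs from this edge to the hinge, y along the edge, z out of the outer face
- wide_box_lid (a joint): Lid angle, rad: 0 shut. A weak spring throws it up to 1.1; then it sways, 2 swings a second, some 12 s if left alone, about its natural angle 0.6 (edge then 55 higher than shut). 0.3 N at the edge pushes it 0.2 down. A finger lowered on the outer face 50 in front of the hinge axis, to hold it at 0.3 to 0.4, stops it (farther out the lid may swing by); raised at 15 mm/s it leaves it still
- narrow_box_lid (a joint): The same angle for the narrow box's lid, which must stay shut (0)
- narrow_box_button_top (a point): Centre of the top of the button of the narrow box, the bystander: same box, ledge and button, but only 80 wide (lid 84 wide)

How it is judged:
By the outcome, as a careful person would: the job done as asked, in the order asked, and still so for the second after the job is handed in, with the robot touching nothing.
It also fails if it takes over 38 s, if anything falls off the work surface, if the arm or the gripper's body presses on something with over 40 N, if the wrist force passes 120 N, or if a joint passes its speed limit or range.

## Robot

A 6-joint arm with a two-finger parallel gripper is mounted at the origin on a cart in front of the work surface, level with it; the furniture and walls round the work are solid. World frame = base frame: x ahead of the robot, y to its left, z up, the work surface at z = 0. Lengths are in m, angles in rad, forces in N, time in s.
With the tool pointing down it reaches from about 0.3 to 0.875 m from the base axis. Payload 4.2 kg.
Tool frame: the origin (TCP) lies midway between the tips of the shut fingers; the grasp point (between the pads) lies 19 mm behind it (r.hold_point_z is the distance from the TCP to the grasp point, in m); x points along the fingers, z is the direction in which the jaws open and shut, and the axes are right-handed (so a half turn about x gives the same grasp; the last joint's range is limited). The gripper opens to 85 mm and grips with 20 to 120 N. Pads are 22 mm wide; open, the fingers measure 114 mm over their backs; the gripper's body (76 mm by 85 mm) begins 54 mm behind the grasp point. The pads swing forward as they close: fully open they stand 13 mm farther back than shut.
Start: joints at [-1.292, 0.32, 1.565, -0, 1.257, -0.02], TCP at [0.169, -0.55, 0.231] pointing down, gripper open.
Joint ranges: [-3.11, 3.11], [-0.84, 2.01], [0.21, 2.61], [-1.34, 4.49], [0.05, 2.63], [-2.56, 2.56]. Speed limits (rad/s): [2.57, 2.57, 3.14, 3.14, 3.14, 3.14].

## Interface

Orientations are given as a rotation vector (axis times angle).
In Python, from cell import r, grab_frame, ticket gives the robot as it stands.
- The arm moves only by the tool jog_arm, never from a script. Its argument "motion" is a list of rows, each a list of 5 numbers: the shift along the tool's x, y, z in m, then the turn about the tool's x in degrees, then the opening in per cent of the stroke, from 0 (shut) to 100 (fully open). A call has 1 to 10 rows; each row is the pose to reach, as a shift and turn from the pose commanded when the call began, along the tool's axes at that moment; what a row does not reach only later rows make up. A row lasts 1/10 s, in which the tool goes at most 50 mm and 8.59 degrees, less where a joint would pass 70% of its speed; a pose out of reach is approached as far as the arm can. A call with a gripper value outside its range is refused whole. The fingers move at their own pace and stop on an object; "force" is the grip in N (left out, the last holds). Time passes only in rows, so rows that repeat a pose let the fingers close. It gives the time, the measured TCP pose, the force and the opening at its end, in the units of the state.
- r.sense(): the state, without advancing time (a new reading comes with each control period).
- grab_frame(name): name is "side" or "top"; returns a dict with "color" (400x640x3 uint8, blue, green, red), "depth" (400x640 float32, m along the optical axis (not along the pixel's ray), 0 where there is no reading), "fov_y" (degrees; the focal length in pixels is half the picture's height over the tangent of half this angle, whatever the lens; pixels are square), "cx", "cy" (the principal point, pixels), "R" (3x3) and "t" (3): a world point X has camera coordinates R X + t. Camera axes: x right, y down, z forward; pixel columns grow to the right and rows downward; lengths in m; the calibration is good to about 2 mm. A picture is of the moment at which its call begins.
- ticket.hand_in(): hands the job in, once; it reports no verdict.
The state is a dict: "time_s": time; "joint_pos": joint angles; "qvel": joint speeds; "effort": joint torques, N m; "tcp_pos": TCP position; "ee_rot": TCP orientation; "wrist_force": force on the tool from outside, world axes, zero at the start; "torque": the same for the moment, N m; "width": finger opening in m.
Only numpy, scipy, OpenCV 4.12 (cv2) and the standard library are available. Lean on these libraries where they do the work, as an engineer would, in place of code of your own. Each camera call takes 0.05 s, during which the arm holds its last target.

## Working session

There is one attempt and no reset: what is moved stays moved. The work goes in short steps, Python scripts to look and compute and a tool call to move; the robot and the scene stay as the last step left them, time stands still between calls to the robot, and variables do not carry over. Pictures are saved under pics/ and viewed, and the job is handed in when it is done.

Besides the shell and the picture viewer there is one more tool, called after "Call:" by a JSON object that holds its "method" and its "body", one argument or row to a line. jog_arm: Moves the arm, as the interface text tells. Its arguments: {"type":"object","properties":{"motion":{"type":"array","items":{"type":"array","items":{"type":"number"}}},"force":{"type":"number"}},"required":["motion"]}

```bash
ls; mkdir -p pics
python3 - <<'E'
from cell import r, grab_frame
import cv2
for n in("side","top"):
    f=grab_frame(n); cv2.imwrite(f"pics/{n}0.png",f["color"])
    import pickle; pickle.dump(f,open(f"{n}0.pkl","wb"))
    print(n,f["fov_y"],f["cx"],f["cy"],f["R"],f["t"])
print(r.sense())
E
```

```text
pics
side 46.59625005954781 324.7307510283424 202.8495633952201 [[ 0.99111536 -0.13196867 -0.0165713 ]
 [-0.07053452 -0.41587878 -0.90668061]
 [ 0.11276178  0.89979393 -0.42149219]] [-0.59611754  0.01874145  1.04224617]
top 57.368987841455656 322.9348842921869 197.07383264660322 [[-0.01001706 -0.99992433  0.00714073]
 [-0.99154128  0.00900844 -0.12947872]
 [ 0.1294046  -0.00837732 -0.99155649]] [-0.2520691   0.58717485  0.84390262]
{'time_s': 0.1, 'joint_pos': array([-1.29199331e+00,  3.20231324e-01,  1.56554571e+00, -2.06352320e-05,
        1.25739859e+00, -2.00103297e-02]), 'qvel': array([ 0.00017478,  0.00097737, -0.00341885, -0.00067152, -0.00206204,
        0.00077633]), 'effort': array([-6.21435502e-04, -4.16407585e+01, -2.34704232e+01, -9.07764684e-05,
        4.88903577e-03,  4.50594570e-06]), 'tcp_pos': array([ 0.16914541, -0.54911848,  0.2305688 ]), 'ee_rot': array([ 0.9872822 ,  1.33717178, -0.98570443]), 'wrist_force': array([-0.62945968, -0.10584011,  0.00835347]), 'torque': array([ 0.01040857, -0.01645555,  0.01505464]), 'width': 0.0854622952209814}
```

View pics/side0.png

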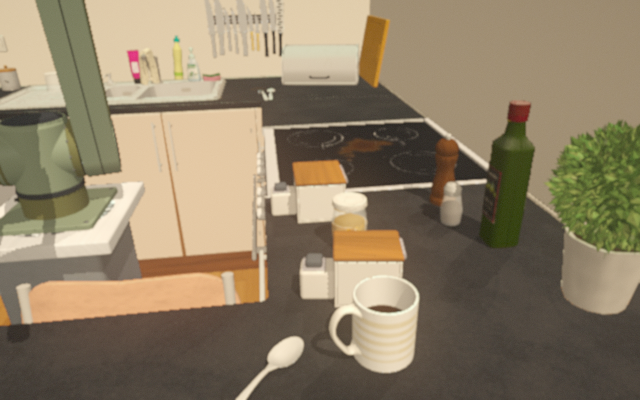

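View pics/top0.png

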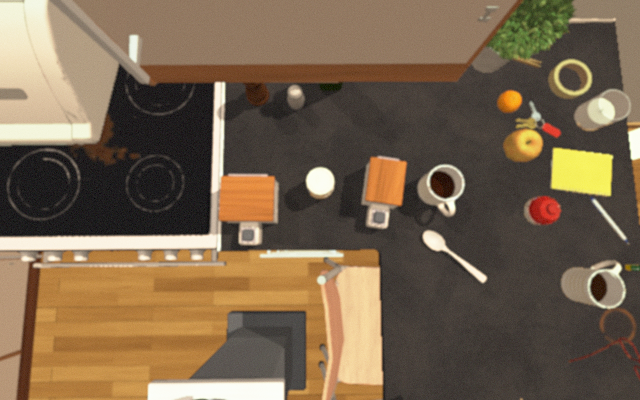

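```bash
cat > h.py <<'E'
import numpy as np, cv2, pickle
def foc(f): return f["color"].shape[0]/2/np.tan(np.radians(f["fov_y"]/2))
def onz(f,u,v,z):
    F=foc(f); d=f["R"].T@np.array([(u-f["cx"])/F,(v-f["cy"])/F,1]); c=-f["R"].T@f["t"]
    return c+d*(z-c[2])/d[2]
def cloud(f):
    F=foc(f);h,w=f["depth"].shape;v,u=np.mgrid[:h,:w];d=f["depth"]
    P=np.stack([(u-f["cx"])/F*d,(v-f["cy"])/F*d,d],-1)
    X=(P-f["t"])@f["R"]; X[d==0]=np.nan; return X
def proj(f,X):
    c=f["R"]@np.asarray(X)+f["t"]; F=foc(f); return f["cx"]+F*c[0]/c[2], f["cy"]+F*c[1]/c[2]
E
python3 - <<'E'
from h import *
f=pickle.load(open("top0.pkl","rb"))
cv2.imwrite("pics/c_top.png",cv2.resize(f["color"][165:255,205:295],None,fx=6.5,fy=6.5,interpolation=cv2.INTER_CUBIC))
cv2.imwrite("pics/c_top2.png",cv2.resize(f["color"][145:235,345:435],None,fx=6.5,fy=6.5,interpolation=cv2.INTER_CUBIC))
g=pickle.load(open("side0.pkl","rb"))
cv2.imwrite("pics/c_side.png",cv2.resize(g["color"][150:230,260:360],None,fx=7,fy=7,interpolation=cv2.INTER_CUBIC))
X=cloud(f)
for p in [(248,190),(249,235),(385,180),(377,217),(320,182),(240,72),(300,50),(400,30),(150,50),(50,60),(100,120),(300,255)]: print(p,X[p[1],p[0]].round(3))
for n,ff in(("top",f),("side",g)):
  X=cloud(ff)
  m=(X[...,2]>.084)&(X[...,2]<.1)&(X[...,0]>.3)&(X[...,0]<.8)
  k,l,s,c=cv2.connectedComponentsWithStats(m.astype(np.uint8))
  for i in range(1,k):
    if s[i,4]>150:
        q=X[l==i]; print(n,i,s[i],q.min(0).round(3),q.max(0).round(3),np.median(q,0).round(3),cv2.minAreaRect((q[:,:2]).astype(np.float32)))
E
```

```text
(248, 190) [ 0.596 -0.087  0.09 ]
(249, 235) [ 0.495 -0.086  0.064]
(385, 180) [ 0.616 -0.4    0.09 ]
(377, 217) [ 0.533 -0.383  0.065]
(320, 182) [ 0.612 -0.251  0.098]
(240, 72) [ 0.684 -0.153  0.484]
(300, 50) [ 0.68  -0.23   0.542]
(400, 30) [ 0.681 -0.331  0.577]
(150, 50) [ 0.681 -0.068  0.541]
(50, 60) [ 0.631 -0.019  0.616]
(100, 120) [ 0.599 -0.026  0.552]
(300, 255) [ 0.444 -0.195 -0.093]
top 2 [ 365  157   41   49 1639] [ 0.558 -0.448  0.084] [ 0.671 -0.353  0.095] [ 0.614 -0.4    0.09 ] ((0.6161181330680847, -0.4005589783191681), (0.08414053171873093, 0.1089702844619751), 80.67388916015625)
top 3 [426 166  38  46 345] [ 0.544 -0.579  0.084] [ 0.647 -0.493  0.098] [ 0.595 -0.545  0.092] ((0.6020126342773438, -0.5334163308143616), (0.08391716331243515, 0.09598854929208755), 65.59180450439453)
top 4 [306 168  28  28 607] [ 0.583 -0.281  0.085] [ 0.645 -0.219  0.1  ] [ 0.612 -0.249  0.096] ((0.6132564544677734, -0.24945804476737976), (0.06112489104270935, 0.06265905499458313), 42.77471160888672)
top 5 [ 218  175   56   47 2507] [ 0.525 -0.144  0.084] [ 0.632 -0.019  0.095] [ 
[... 858 characters left out ...]
771244049), (0.12575781345367432, 0.10802718997001648), 89.03451538085938)
side 4 [332 192  35  20 583] [ 0.583 -0.283  0.084] [ 0.644 -0.22   0.099] [ 0.612 -0.262  0.096] ((0.6135298013687134, -0.25181078910827637), (0.06156492605805397, 0.06295184791088104), 0.43541601300239563)
side 5 [ 333  230   73   31 2119] [ 0.557 -0.451  0.084] [ 0.673 -0.354  0.093] [ 0.613 -0.411  0.091] ((0.6162747740745544, -0.4028063714504242), (0.0860680490732193, 0.10791157186031342), 81.08306121826172)
side 6 [ 336  275   83   47 1269] [ 0.543 -0.58   0.084] [ 0.649 -0.496  0.096] [ 0.602 -0.55   0.09 ] ((0.603482186794281, -0.5431017279624939), (0.09563067555427551, 0.08346020430326462), 49.89670181274414)
```

```bash
sleep 1
```

```text
(no output)
```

View pics/c_top.png

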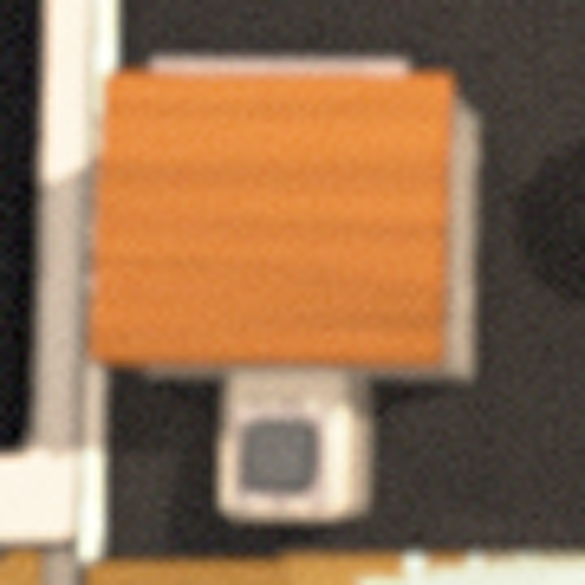

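View pics/c_side.png

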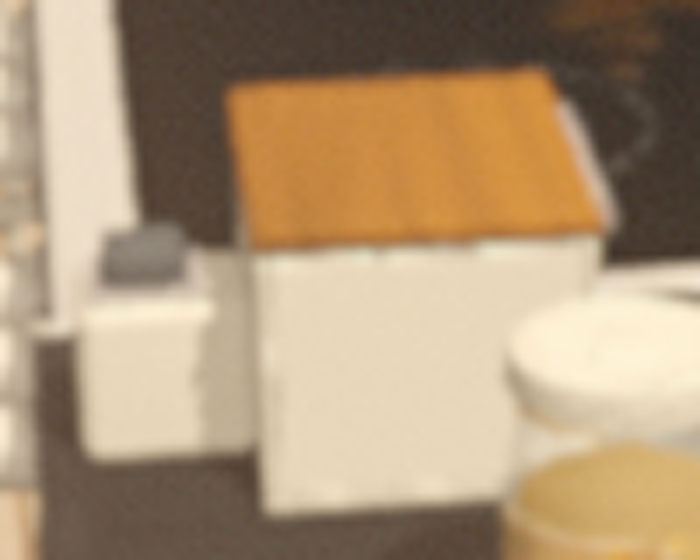

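Run:
```python
from h import *
f=pickle.load(open("top0.pkl","rb")); g=pickle.load(open("side0.pkl","rb"))
T=lambda u,v,z:onz(f,(u+.5)/6.5-.5+205,(v+.5)/6.5-.5+165,z)
for n,u,v in("FL",90,362),("FR",443,362),("BL",108,72),("BR",455,72): print(n,T(u,v,.09).round(4))
print("btn",T(280,457,.066).round(4))
S=lambda u,v,z:onz(g,(u+.5)/7-.5+260,(v+.5)/7-.5+150,z)
for n,u,v in("FL",225,90),("FR",252,248),("BL",545,70),("BR",605,232): print(n,S(u,v,.09).round(4))
print("btn",S(147,240,.066).round(4))
# overhead obstacles: cloud z>0.3 extents, plus heights near corridor
for n,ff in(("top",f),("side",g)):
  X=cloud(ff).reshape(-1,3); X=X[~np.isnan(X[:,0])]
  q=X[(X[:,2]>.35)&(X[:,0]>.2)&(X[:,0]<1)&(abs(X[:,1])<.8)]
  print(n,len(q)); 
  for y in np.arange(-.6,.3,.1):
    s=q[(q[:,1]>y)&(q[:,1]<y+.1)]
    if len(s): print(y.round(2),s.min(0).round(2),s.max(0).round(2))
  q=X[(X[:,2]>.02)&(X[:,2]<.35)&(X[:,0]>.15)&(X[:,0]<.55)&(X[:,1]>-.75)&(X[:,1]<.3)]
  for x in np.arange(.15,.55,.1):
   for y in np.arange(-.7,.3,.1):
    s=q[(q[:,1]>y)&(q[:,1]<y+.1)&(q[:,0]>x)&(q[:,0]<x+.1)]
    if len(s)>5: print(n,x.round(2),y.round(2),s[:,2].max().round(3))
from cell import r
from scipy.spatial.transform import Rotation as R
print(R.from_rotvec(r.sense()["ee_rot"]).as_matrix().round(3))
```

```text
FL [ 0.5276 -0.0214  0.09  ]
FR [ 0.5264 -0.1435  0.09  ]
BL [ 0.6296 -0.025   0.09  ]
BR [ 0.6286 -0.147   0.09  ]
btn [ 0.4949 -0.0829  0.066 ]
FL [ 0.5252 -0.0217  0.09  ]
FR [ 0.5238 -0.1546  0.09  ]
BL [ 0.6293 -0.0212  0.09  ]
BR [ 0.6247 -0.1601  0.09  ]
btn [ 0.4959 -0.0852  0.066 ]
top 46641
-0.5 [ 0.67 -0.43  0.45] [ 0.69 -0.4   0.63]
-0.4 [ 0.68 -0.4   0.45] [ 0.69 -0.3   0.62]
-0.3 [ 0.68 -0.3   0.45] [ 0.69 -0.2   0.62]
-0.2 [ 0.68 -0.2   0.45] [ 0.69 -0.1   0.62]
-0.1 [ 0.57 -0.1   0.45] [ 0.69 -0.    0.68]
-0.0 [0.57 0.   0.55] [0.67 0.07 0.64]
top 0.45 -0.6 0.088
top 0.45 -0.5 0.061
top 0.45 -0.4 0.069
top 0.45 -0.2 0.094
top 0.45 -0.1 0.094
side 0
side 0.15 -0.1 0.35
side 0.15 -0.0 0.328
side 0.45 -0.6 0.088
side 0.45 -0.5 0.067
side 0.45 -0.4 0.067
side 0.45 -0.2 0.093
side 0.45 -0.1 0.093
[[-0.     0.956  0.294]
 [ 0.002  0.294 -0.956]
 [-1.     0.    -0.002]]
```

Run:
```python
from h import *
f=pickle.load(open("top0.pkl","rb")); g=pickle.load(open("side0.pkl","rb"))
for n,ff in(("top",f),("side",g)):
  print(n,(-ff["R"].T@ff["t"]).round(3),proj(ff,[.169,-.55,.23]),proj(ff,[.577,-.084,.3]),proj(ff,[.577,-.084,.45]),proj(ff,[0,0,0]),proj(ff,[0,0,.3]))
X=cloud(f)
for v in range(5,160,15):
  print(v,*[ "(%.2f %.2f %.2f)"%tuple(X[v,u]) for u in range(2,200,22)])
cv2.imwrite("pics/c_hood.png",cv2.resize(f["color"][0:260,0:260],None,fx=2.3,fy=2.3,interpolation=cv2.INTER_CUBIC))
```

```text
top [ 0.47  -0.25   0.915] (np.float64(492.43358824959813), np.float64(416.1014037786788)) (np.float64(221.98955721010344), np.float64(182.64463109289835)) (np.float64(191.0800918071967), np.float64(163.10090226029808)) (np.float64(213.74940070867257), np.float64(451.41270445210057)) (np.float64(155.74440108596963), np.float64(563.8841722750228))
side [ 0.475 -1.009  0.446] (np.float64(-31.256557295814446), np.float64(229.57762799261383)) (np.float64(315.42949293974766), np.float64(69.96044031654691)) (np.float64(313.3601414431671), np.float64(-15.029337219687818)) (np.float64(59.09405533783655), np.float64(211.20096621757466)) (np.float64(19.89544038607346), np.float64(74.4102954504859))
5 (0.67 0.01 0.64) (0.67 -0.01 0.64) (0.67 -0.03 0.63) (0.64 -0.07 0.67) (0.68 -0.05 0.62) (0.68 -0.07 0.62) (0.68 -0.09 0.62) (0.68 -0.11 0.62) (0.68 -0.13 0.62)
20 (0.66 0.01 0.63) (0.66 -0.01 0.63) (0.66 -0.02 0.63) (0.67 -0.03 0.61) (0.65 -0.07 0.64) (0.68 -0.06 0.60) (0.68 -0.08 0.60) (0.68 -0.10 0.59) (0.68 -0.12 0.60)
35 (0.65 0.01 0.63) (0.65 -0.00 0.63) (0.65 -0.02 0.63) (0.66 -0.02 0.61) (
[... 680 characters left out ...]
0.00) (0.86 0.23 0.00) (0.86 0.17 0.00) (0.86 0.12 -0.00)
110 (0.60 0.05 0.58) (0.60 0.03 0.58) (0.60 0.01 0.58) (0.60 -0.01 0.58) (0.60 -0.03 0.57) (0.82 0.29 0.00) (0.82 0.23 0.00) (0.82 0.17 -0.00) (0.82 0.12 0.00)
125 (0.59 0.06 0.57) (0.59 0.04 0.57) (0.59 0.02 0.57) (0.59 -0.01 0.57) (0.59 -0.02 0.56) (nan nan nan) (0.78 0.23 0.00) (0.78 0.17 0.00) (0.78 0.12 -0.00)
140 (0.58 0.06 0.56) (0.58 0.04 0.57) (0.58 0.02 0.56) (0.57 -0.00 0.56) (0.58 -0.02 0.56) (0.74 0.28 -0.00) (0.74 0.22 0.00) (0.74 0.17 -0.00) (0.74 0.11 -0.00)
155 (0.71 0.56 -0.00) (0.70 0.50 -0.00) (0.70 0.45 -0.00) (0.70 0.39 -0.00) (0.70 0.34 -0.00) (0.70 0.28 0.00) (0.70 0.22 -0.00) (0.70 0.17 -0.00) (0.70 0.11 0.00)
```

```bash
sleep 0.5
```

```text
(no output)
```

View pics/c_hood.png

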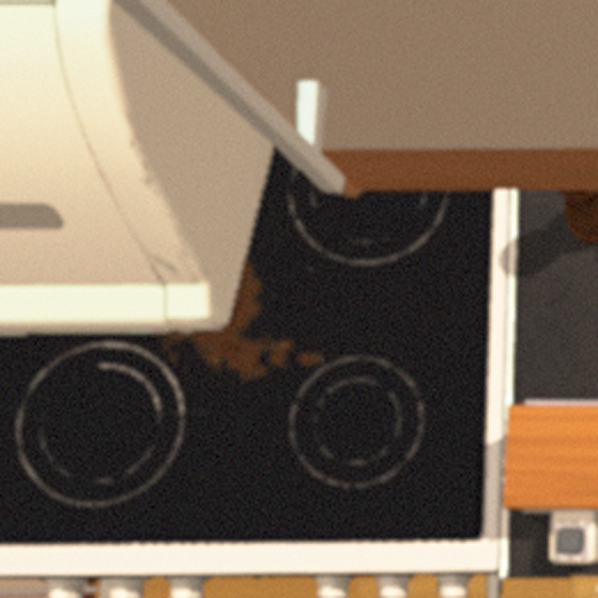

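Call:
{"method": "jog_arm", "body": {
  "motion": [
    [0,0.018,-0.014,2,50],
    [0,0.044,-0.035,4,0],
    [0,0.08,-0.063,6,0],
    [0,0.115,-0.091,8,0],
    [0,0.15,-0.12,10,0],
    [0,0.186,-0.148,12,0],
    [0,0.221,-0.176,14,0],
    [0,0.256,-0.204,16,0],
    [0,0.292,-0.232,17.1,0],
    [0,0.318,-0.253,17.1,0]
  ]
}}

```text
time_s: 1.1
tcp_pos: [0.3995, -0.2118, 0.2311]
ee_rot: [1.209, 1.21, -1.208]
wrist_force: [0.6, 0.2, -0.4]
width: 0.0
```

Call:
{"method": "jog_arm", "body": {
  "motion": [
    [0,0.02,-0.03,0,0],
    [0,0.045,-0.065,0,0],
    [0,0.07,-0.1,0,0],
    [0.01,0.085,-0.122,0,0],
    [0.035,0.089,-0.129,0,0],
    [0.07,0.089,-0.129,0,0],
    [0.1,0.089,-0.129,0,0],
    [0.12,0.089,-0.129,0,0],
    [0.13,0.089,-0.129,0,0],
    [0.13,0.089,-0.129,0,0]
  ]
}}

```text
time_s: 2.1
tcp_pos: [0.4868, -0.085, 0.1001]
ee_rot: [1.208, 1.212, -1.211]
wrist_force: [-0.3, -0.1, 0.2]
width: -0.0001
```

Run:
```python
from h import *
from cell import r, grab_frame
s=r.sense(); print(s["time_s"],s["tcp_pos"],s["joint_pos"],s["ee_rot"])
f=grab_frame("top"); g=grab_frame("side")
pickle.dump((f,g),open("f1.pkl","wb"))
cv2.imwrite("pics/t1.png",f["color"]); cv2.imwrite("pics/s1.png",cv2.resize(g["color"][120:240,240:400],None,fx=5,fy=5,interpolation=cv2.INTER_CUBIC))
```

```text
2.1 [ 0.48678847 -0.0849599   0.10011336] [-1.96014910e-01  3.22892096e-01  1.93213871e+00 -1.01148115e-04
  8.89630911e-01  1.37448551e+00] [ 1.20788649  1.21198131 -1.21091572]
```

View pics/t1.png

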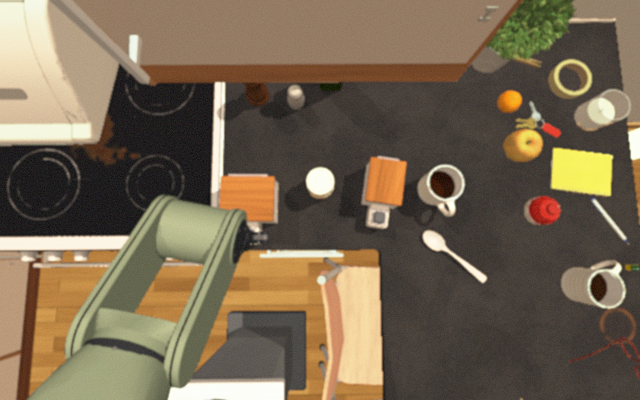

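View pics/s1.png

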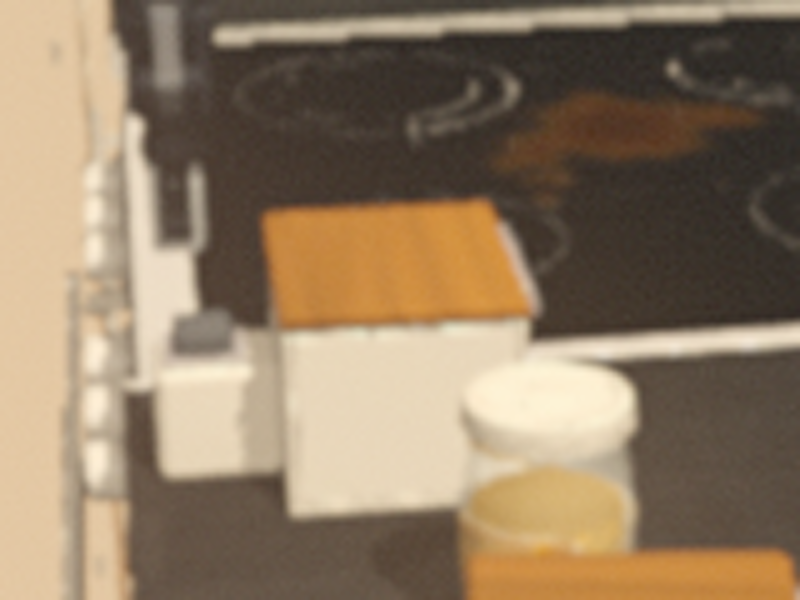

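Run:
```python
from h import *
f,g=pickle.load(open("f1.pkl","rb"))
X=cloud(f)
for p in [(160,200),(165,235),(200,205),(230,210),(240,225),(245,235),(150,225),(100,310),(180,340),(135,325),(200,270)]: print(p,X[p[1],p[0]].round(3))
q=X[190:270,140:260].reshape(-1,3); q=q[(q[:,2]>.15)]
print(q.min(0),q.max(0))
for z in np.arange(.15,.6,.05):
  s=q[(q[:,2]>z)&(q[:,2]<z+.05)]
  if len(s)>5: print(z.round(2),s.min(0).round(3),s.max(0).round(3))
```

```text
(160, 200) [ 0.53  -0.044  0.445]
(165, 235) [ 0.485 -0.057  0.456]
(200, 205) [ 0.525 -0.09   0.428]
(230, 210) [ 0.517 -0.132  0.436]
(240, 225) [ 0.497 -0.146  0.436]
(245, 235) [ 0.485 -0.143  0.39 ]
(150, 225) [ 0.496 -0.044  0.469]
(100, 310) [ 0.408 -0.029  0.536]
(180, 340) [ 0.381 -0.114  0.546]
(135, 325) [ 0.396 -0.071  0.548]
(200, 270) [ 0.355  0.337 -0.9  ]
[ 0.43876179 -0.14754005  0.1538525 ] [ 0.53972691 -0.03130487  0.49985862]
0.15 [ 0.474 -0.131  0.154] [ 0.498 -0.105  0.199]
0.2 [ 0.455 -0.131  0.201] [ 0.506 -0.104  0.25 ]
0.25 [ 0.461 -0.121  0.25 ] [ 0.502 -0.111  0.275]
0.35 [ 0.44  -0.146  0.384] [ 0.513 -0.131  0.4  ]
0.4 [ 0.439 -0.148  0.4  ] [ 0.54  -0.033  0.45 ]
0.45 [ 0.442 -0.144  0.45 ] [ 0.525 -0.031  0.5  ]
```

Run:
```python
from h import *
f,g=pickle.load(open("f1.pkl","rb"))
X=cloud(f); q=X.reshape(-1,3)
s=q[(q[:,0]>.55)&(q[:,0]<.672)&(q[:,2]>.3)&(q[:,1]<-.0)]
for y in np.arange(-.2,0,.01):
  t=s[(s[:,1]>=y)&(s[:,1]<y+.01)]
  if len(t): print(y.round(2),len(t),"xmin",t[:,0].min().round(3),"zmin",t[:,2].min().round(3))
```

```text
-0.08 16 xmin 0.643 zmin 0.596
-0.07 1745 xmin 0.64 zmin 0.543
-0.06 2 xmin 0.643 zmin 0.631
-0.03 5238 xmin 0.573 zmin 0.527
-0.02 1634 xmin 0.573 zmin 0.555
-0.01 1609 xmin 0.573 zmin 0.555
```

Call:
{"method": "jog_arm", "body": {
  "motion": [
    [0.02,0,0,0,0],
    [0.032,0,0,0,0],
    [0.037,0,0,0,0],
    [0.0405,0,0,0,0],
    [0.042,0,0,0,0]
  ]
}}

```text
time_s: 2.7
tcp_pos: [0.4877, -0.0852, 0.0596]
ee_rot: [1.209, 1.209, -1.209]
wrist_force: [-1.6, 0.8, 3.9]
width: 0.0001
```

Call:
{"method": "jog_arm", "body": {
  "motion": [
    [0.002,0,0,0,0],
    [0.002,0,0,0,0]
  ]
}}

```text
time_s: 2.9
tcp_pos: [0.4877, -0.0852, 0.0577]
ee_rot: [1.209, 1.209, -1.209]
wrist_force: [-1.6, -0.9, 4.3]
width: 0.0003
```

Run:
```python
from h import *
from cell import r, grab_frame
g=grab_frame("side")
cv2.imwrite("pics/s2.png",cv2.resize(g["color"][100:240,230:400],None,fx=4,fy=4,interpolation=cv2.INTER_CUBIC))
```

```text
(no output)
```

View pics/s2.png

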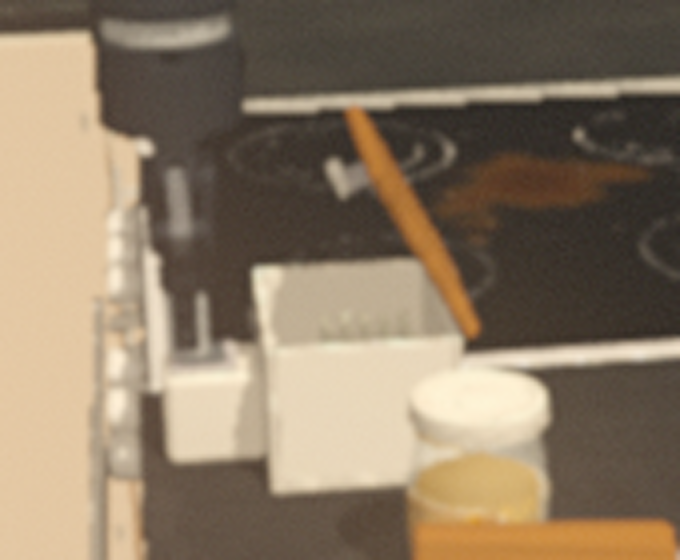

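The lid has popped up (steep wooden plate with its top at about (355,110) in the crop). I'll lift the finger and go over the lid.

Call:
{"method": "jog_arm", "body": {
  "motion": [
    [-0.02,0,0,0,0],
    [-0.06,0,0,0,0],
    [-0.1,0,0,0,0],
    [-0.123,0,0.005,0,0],
    [-0.128,0.025,0.012,0,0],
    [-0.128,0.06,0.02,0,0],
    [-0.128,0.09,0.025,0,0],
    [-0.128,0.1,0.025,0,0],
    [-0.128,0.102,0.025,0,0]
  ]
}}

```text
time_s: 3.85
tcp_pos: [0.5903, -0.11, 0.1846]
ee_rot: [1.209, 1.21, -1.209]
wrist_force: [-0.1, 0.2, -0.3]
width: -0.0
```

Run:
```python
from h import *
from cell import r, grab_frame
g=grab_frame("side")
s=r.sense(); print(s["time_s"],s["tcp_pos"],s["wrist_force"])
cv2.imwrite("pics/s3.png",cv2.resize(g["color"][60:240,230:400],None,fx=3.3,fy=3.3,interpolation=cv2.INTER_CUBIC))
```

```text
3.9 [ 0.58954707 -0.1098312   0.18467974] [-0.07896462  0.46623832 -0.06330839]
```

View pics/s3.png

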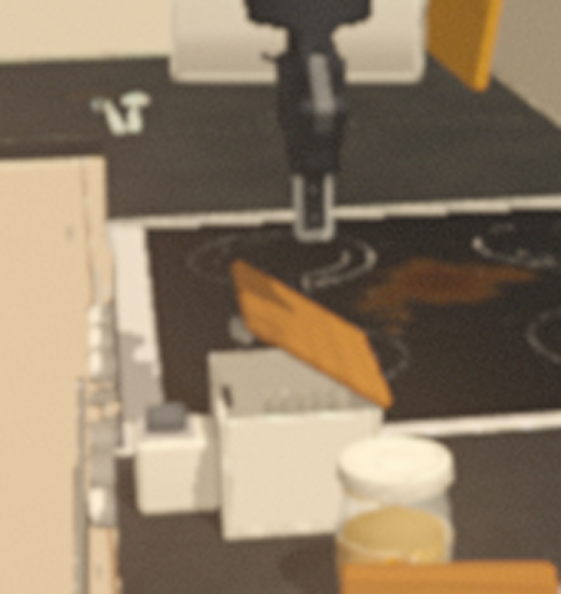

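Call:
{"method": "jog_arm", "body": {
  "motion": [
    [0.01,0,0,0,0],
    [0.022,0,0,0,0],
    [0.034,0,0,0,0],
    [0.046,0,0,0,0],
    [0.056,0,0,0,0],
    [0.064,0,0,0,0],
    [0.07,0,0,0,0],
    [0.075,0,0,0,0],
    [0.078,0,0,0,0],
    [0.079,0,0,0,0]
  ]
}}

```text
time_s: 4.9
tcp_pos: [0.5897, -0.1101, 0.1062]
ee_rot: [1.209, 1.209, -1.209]
wrist_force: [-0.4, -0.9, 1.7]
width: -0.0003
```

```bash
cat > look.py <<'E'
import sys
from h import *
from cell import r, grab_frame
n=sys.argv[1]
g=grab_frame("side")
s=r.sense(); print(s["time_s"],s["tcp_pos"].round(4),s["wrist_force"].round(2))
cv2.imwrite(f"pics/{n}.png",cv2.resize(g["color"][100:220,250:370],None,fx=4.8,fy=4.8,interpolation=cv2.INTER_CUBIC))
# lid angle: orange pixels in 3D, fit plane slope over wide lid
X=cloud(g); hsv=cv2.cvtColor(g["color"],cv2.COLOR_BGR2HSV)
m=(hsv[...,0]>6)&(hsv[...,0]<20)&(hsv[...,1]>140)&(X[...,0]>.5)&(X[...,0]<.65)&(X[...,1]>-.16)&(X[...,1]<-.005)&(X[...,2]>.075)&(X[...,2]<.25)
m=cv2.erode(m.astype(np.uint8),np.ones((3,3)))>0
p=X[m]; p=p[~np.isnan(p[:,0])]
for _ in range(3):
    k=np.polyfit(p[:,0],p[:,2],1); e=p[:,2]-np.polyval(k,p[:,0]); p=p[abs(e)<2.0*e.std()]
print(len(p),"angle",np.arctan(-k[0]).round(3),"x",p[:,0].min().round(3),p[:,0].max().round(3),"zmax",p[:,2].max().round(3),"resid",e.std().round(4))
np.save(f"{n}.npy",g["color"])
E
python3 look.py s4
```

```text
4.95 [ 0.5897 -0.1101  0.1063] [0.41 0.91 1.27]
503 angle 0.322 x 0.533 0.627 zmax 0.122 resid 0.0005
```

View pics/s4.png

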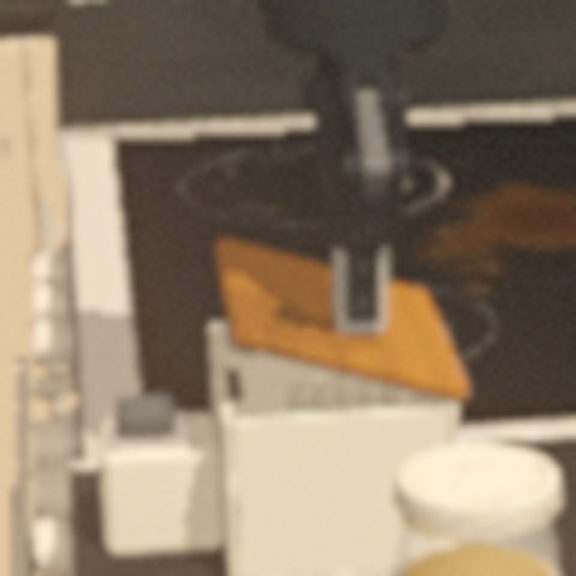

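Finger rests on the lid (tip at crop (362,330)), angle measured 0.32, and the button is back up. I'll hold there and then check that the lid is still.

Call:
{"method": "jog_arm", "body": {
  "motion": [
    [0,0,0,0,0],
    [0,0,0,0,0],
    [0,0,0,0,0],
    [0,0,0,0,0],
    [0,0,0,0,0],
    [0,0,0,0,0],
    [0,0,0,0,0],
    [0,0,0,0,0],
    [0,0,0,0,0],
    [0,0,0,0,0]
  ]
}}

```text
time_s: 5.95
tcp_pos: [0.5897, -0.1101, 0.1063]
ee_rot: [1.209, 1.209, -1.209]
wrist_force: [0.0, 0.0, 0.4]
width: -0.0003
```

Call:
{"method": "jog_arm", "body": {
  "motion": [
    [0,0,0,0,0],
    [0,0,0,0,0],
    [0,0,0,0,0],
    [0,0,0,0,0],
    [0,0,0,0,0],
    [0,0,0,0,0],
    [0,0,0,0,0],
    [0,0,0,0,0],
    [0,0,0,0,0],
    [0,0,0,0,0]
  ]
}}

```text
time_s: 6.95
tcp_pos: [0.5897, -0.1101, 0.1063]
ee_rot: [1.209, 1.209, -1.209]
wrist_force: [-0.8, -0.1, 1.0]
width: -0.0
```

```bash
python3 look.py a1; python3 look.py a2; python3 look.py a3;python3 look.py a4
```

```text
7.0 [ 0.5897 -0.1101  0.1063] [ 1.02 -0.23  0.72]
507 angle 0.324 x 0.533 0.627 zmax 0.123 resid 0.0006
7.05 [ 0.5897 -0.1101  0.1063] [ 0.21 -0.66  1.07]
535 angle 0.322 x 0.533 0.627 zmax 0.122 resid 0.0006
7.1 [ 0.5897 -0.1101  0.1063] [ 0.67 -0.04  0.78]
515 angle 0.322 x 0.533 0.627 zmax 0.122 resid 0.0006
7.15 [ 0.5897 -0.1101  0.1063] [0.07 0.13 0.74]
510 angle 0.322 x 0.533 0.627 zmax 0.122 resid 0.0006
```

Still at 0.322. Now I'll raise at about 12–14 mm/s, with a soft start.

Call:
{"method": "jog_arm", "body": {
  "motion": [
    [-0.0004,0,0,0,0],
    [-0.0012,0,0,0,0],
    [-0.0024,0,0,0,0],
    [-0.0036,0,0,0,0],
    [-0.0048,0,0,0,0],
    [-0.006,0,0,0,0],
    [-0.0072,0,0,0,0],
    [-0.0084,0,0,0,0],
    [-0.0096,0,0,0,0],
    [-0.0108,0,0,0,0]
  ]
}}

```text
time_s: 8.15
tcp_pos: [0.5896, -0.1101, 0.1172]
ee_rot: [1.209, 1.209, -1.209]
wrist_force: [-0.2, -0.4, -0.2]
width: 0.0002
```

Call:
{"method": "jog_arm", "body": {
  "motion": [
    [-0.0012,0,0,0,0],
    [-0.0022,0,0,0,0],
    [-0.0032,0,0,0,0],
    [-0.0042,0,0,0,0],
    [-0.0052,0,0,0,0],
    [-0.0062,0,0,0,0],
    [-0.0072,0,0,0,0],
    [-0.0082,0,0,0,0],
    [-0.0092,0,0,0,0],
    [-0.0102,0,0,0,0]
  ]
}}

```text
time_s: 9.15
tcp_pos: [0.5897, -0.1101, 0.1274]
ee_rot: [1.209, 1.209, -1.209]
wrist_force: [0.7, -0.5, 0.3]
width: 0.0
```

Call:
{"method": "jog_arm", "body": {
  "motion": [
    [-0.001,0,0,0,0],
    [-0.002,0,0,0,0],
    [-0.0032,0,0,0,0],
    [-0.0045,0,0,0,0],
    [-0.006,0,0,0,0],
    [-0.0075,0,0,0,0],
    [-0.009,0,0,0,0],
    [-0.0105,0,0,0,0],
    [-0.012,0,0,0,0],
    [-0.0135,0,0,0,0]
  ]
}}

```text
time_s: 10.15
tcp_pos: [0.5896, -0.1101, 0.141]
ee_rot: [1.209, 1.209, -1.209]
wrist_force: [-0.3, -0.6, -0.6]
width: -0.0003
```

```bash
python3 look.py b1; python3 look.py b2; python3 look.py b3;python3 look.py b4
```

```text
10.2 [ 0.5898 -0.1101  0.1412] [-0.29  1.02 -0.59]
474 angle 0.592 x 0.547 0.627 zmax 0.145 resid 0.0007
10.25 [ 0.5898 -0.1101  0.1411] [ 0.3  -0.2  -0.56]
479 angle 0.594 x 0.547 0.627 zmax 0.146 resid 0.0007
10.3 [ 0.5897 -0.1101  0.1409] [ 0.08  0.61 -0.24]
467 angle 0.593 x 0.547 0.627 zmax 0.146 resid 0.0007
10.35 [ 0.5896 -0.1101  0.1408] [-0.84  0.77  0.48]
486 angle 0.594 x 0.547 0.628 zmax 0.146 resid 0.0006
```

View pics/b4.png

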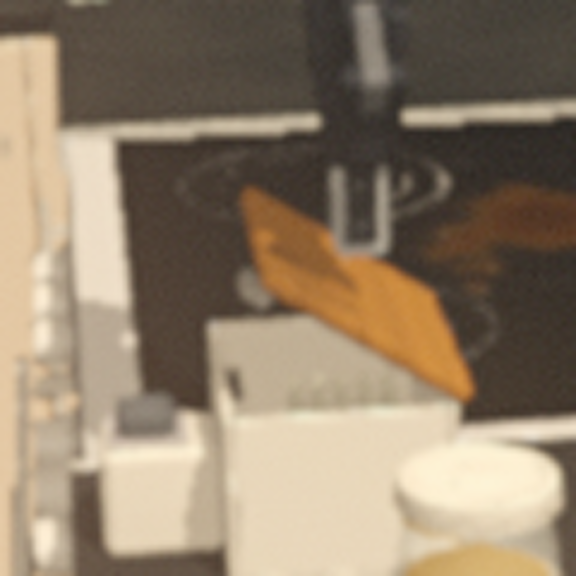

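Lid is still at 0.593 and the tip is clear of it. I'll raise further and draw back.

Call:
{"method": "jog_arm", "body": {
  "motion": [
    [-0.006,0,0,0,0],
    [-0.015,0,0,0,0],
    [-0.025,0,0,0,0],
    [-0.035,0,0,0,0],
    [-0.042,0,0,0,0],
    [-0.045,-0.015,0,0,0],
    [-0.045,-0.04,0,0,0],
    [-0.045,-0.07,0,0,0],
    [-0.045,-0.09,0,0,0],
    [-0.045,-0.1,0,0,0]
  ]
}}

```text
time_s: 11.35
tcp_pos: [0.4881, -0.11, 0.1864]
ee_rot: [1.209, 1.209, -1.209]
wrist_force: [-0.1, -0.3, 0.5]
width: -0.0
```

Call:
{"method": "jog_arm", "body": {
  "motion": [
    [0,-0.01,0.01,0,0],
    [0,-0.03,0.03,0,0],
    [0,-0.055,0.06,0,0],
    [0,-0.075,0.085,0,0],
    [0,-0.085,0.1,0,0],
    [0,-0.085,0.1,0,0],
    [0,-0.085,0.1,0,0],
    [0,-0.085,0.1,0,0]
  ]
}}

```text
time_s: 12.15
tcp_pos: [0.4054, -0.21, 0.1859]
ee_rot: [1.209, 1.209, -1.208]
wrist_force: [1.3, 0.2, 0.3]
width: -0.0001
```

```bash
for i in 1 2 3 4 5; do python3 look.py d$i; done
python3 - <<'E'
from h import *
from cell import grab_frame
g=grab_frame("side"); cv2.imwrite("pics/fin.png",g["color"])
X=cloud(g); q=X[235:258,340:395].reshape(-1,3); q=q[~np.isnan(q[:,0])]; print("narrow lid z", np.percentile(q[:,2],[5,50,95]).round(4))
E
```

```text
12.2 [ 0.4054 -0.2098  0.1858] [ 0.09 -0.14 -0.42]
509 angle 0.594 x 0.548 0.628 zmax 0.145 resid 0.0006
12.25 [ 0.4053 -0.2097  0.1858] [-0.23 -0.18 -0.32]
491 angle 0.593 x 0.547 0.627 zmax 0.146 resid 0.0006
12.3 [ 0.4052 -0.2096  0.1858] [0.05 0.53 0.71]
508 angle 0.594 x 0.547 0.628 zmax 0.146 resid 0.0006
12.35 [ 0.4051 -0.2096  0.1858] [ 0.36 -0.03 -0.21]
495 angle 0.593 x 0.547 0.627 zmax 0.146 resid 0.0007
12.4 [ 0.405  -0.2097  0.1858] [ 0.79 -0.45 -0.3 ]
510 angle 0.594 x 0.547 0.628 zmax 0.146 resid 0.0007
narrow lid z [0.0894 0.0907 0.0917]
```

View pics/fin.png

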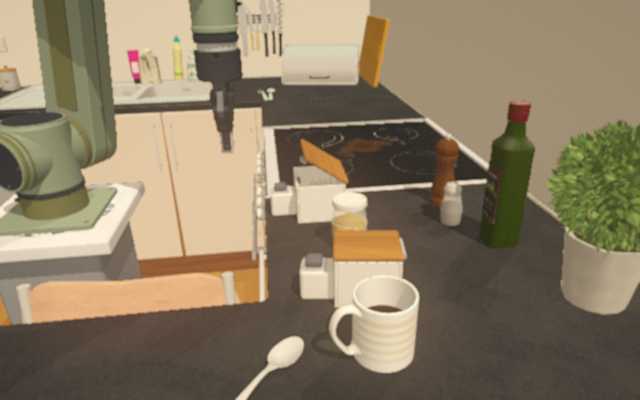

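The wide box's lid stands open (around (322,160)), the narrow box's is shut (around (367,245)), and the gripper is clear at about (225,130).

```bash
python3 -c "
from cell import ticket
print(ticket.hand_in())"
```

```text
the job is handed in; nothing more can be done
None
```

The wide box's lid is standing open and still, and the narrow box is shut. I handed the job in at about 12.5 s.

- **Press:** I pressed the wide box's button with the shut fingers at about 4.3 N. The camera showed the lid pop up.
- **Settling the lid:** I lowered the fingertip onto the swaying lid about 50 mm in front of the hinge. It held at about 0.32 rad for about 2.2 s, and four pictures at the end showed no movement.
- **Letting go:** I raised the finger at 10–15 mm/s and drew the arm clear.
- **Last checks:** Five pictures over 0.2 s put the lid at 0.593–0.594 rad, the same as when the finger left it 2 s earlier. The natural angle is 0.6. The narrow lid's outer face is at 0.0907 m, which is its shut height of 90 mm within calibration. The robot was touching nothing, and no check failed or disagreed.

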